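# Dock the specimen board under the inspection microscope

### The job

With your fingertips, gently push the wooden specimen board along its rails towards the microscope until you feel it drop into its notches and it sits flat, right down on the rails. Only push it: do not lift or tip it. Leave the dish standing in its place on the board, do not disturb the bottle, jar and beaker nearby, and take your hand away at the end.

Things in the scene. Friction and masses are not known exactly. Their poses are not given: they have to be found in the camera images.
- station: Fixed docking rails, white and aluminium, a microscope at one end. Origin: on the bench top, under the middle of the board once docked; x along the rails, the sliding direction, towards the microscope; y across, z up. White side guides 60 mm tall, inner faces 61.5, outer 66.5 mm from the middle line, hold the board straight.
- rail_start (a point): Middle line between the rails at the end away from the microscope, at rail-top height, 45 mm above the bench. The two rails run from station x = -280 to +125 mm, each covering 33 to 57 mm either side of the middle line, 45 mm tall; between them is open space down to the 8 mm base plate.
- dock (a point): Where the board's origin lies when docked: station x = 0, y = 0, 45 mm above the bench. Each rail has two notches 19 mm long, 11 mm deep: at station x = +65 mm in its inner half (leading feet), at x = -65 mm in its outer half (trailing feet). All four feet drop at once; play is then about 2.5 mm either way along x, 1.5 mm across. Docked, the feet catch: pushing on only raises the force.
- lens (a point): Lower end of the microscope's lens, 162 mm above the bench, over station x = +55 mm, y = 0. Lens up to 26 mm in radius, camera on top to 330 mm high; its arm (30 mm wide, 240 to 270 mm high) runs to a column at station x = +250 mm on a foot 28 mm high (x = 135 to 305 mm, 190 mm wide), with a screen up to 463 mm high.
- board: Loose pale wooden board 180 (x) x 120 (y) x 14 mm, 0.35 to 0.7 kg, on four steel feet 7 mm tall, 14 mm long (leading at x = +65, trailing at -65 mm). Origin: middle of the wood's underside, feet below it; x is the sliding direction. At first it rides on its feet, origin 52 mm above the bench, 75 to 145 mm short of docked; docked it is 7 mm lower. Slides with dry friction, under about 6 N.
- board_back (a point): Middle of the board's rear edge face (the 120 x 14 mm upright face away from the microscope), 90 mm behind the board's origin and 7 mm above its underside: the place to push. It is 59 mm above the bench while riding, 52 mm docked.
- dish: Loose round clear-lidded specimen dish, 60 mm diameter, 18 mm tall, about 60 g, standing on the leading half of the board, not fastened. Origin: middle of its underside.
- dropper_bottle: Bystander: loose amber bottle, 36 mm diameter, 85 mm tall, standing on the bench beside the rails. Origin: middle of its underside.
- jar: Bystander: loose glass jar with white cap, 52 mm diameter, 60 mm tall, standing on the bench beside the rails. Origin: middle of its underside.
- beaker: Bystander: loose glass beaker, 60 mm diameter, 70 mm tall, standing on the bench beside the rails. Origin: middle of its underside.
Not all that is in view belongs to the job. Of the things that look like the board, the smaller one is meant. Several things have the shape of the dish; the one meant has the colours described above.

How it is judged:
On the way:
1. the board is pushed along the rails by the hand to within 60 mm of its notches, still riding on its feet (x of board in the frame of station above -0.06 m and z of board in the frame of station above 0.049 m and contact force between any of the fingers, the arm and board above 0.1 N).
At the end, for the whole second after the job is handed in: The board lies at rest in its notches: within 5 mm along and 4 mm across the rails of its docked place, its underside 42 to 47.5 mm above the bench (down on the rails), level within 0.02 rad; the dish stands upright and still on it; the hand touches nothing (x of board in the frame of station between -0.005 and 0.005 m and y of board in the frame of station between -0.004 and 0.004 m and z of board in the frame of station between 0.042 and 0.0475 m and angle between board's own z axis and vertical below 0.02 rad and angle between the x axis of board and the x axis of station, either way round below 0.04 rad and z of dish in the frame of board between 0.011 and 0.018 m and angle between dish's own z axis and vertical below 0.05 rad and linear speed of each of board, dish below 0.01 m/s).
It fails at once if the board is lifted (more than 6 mm above riding height) (z of board in the frame of station above 0.058 m).
It fails at once if the board is tipped by more than 0.12 rad (angle between board's own z axis and vertical above 0.12 rad).
It fails at once if the board is shoved or pressed with more than 30 N (contact force between any of the fingers, the arm and board above 30 N).
It fails at once if the dish is lifted, tipped or shifted from its place on the board: nearer than 20 mm or further than 65 mm ahead of the board's middle, or more than 30 mm to either side (z of dish in the frame of board above 0.022 m or z of dish in the frame of board below 0.008 m or angle between dish's own z axis and vertical above 0.25 rad or x of dish in the frame of board below 0.02 m or x of dish in the frame of board above 0.065 m or y of dish in the frame of board below -0.03 m or y of dish in the frame of board above 0.03 m).
It fails at once if the bottle, jar or beaker is moved more than 15 mm or tipped (distance of any of dropper_bottle, jar, beaker from where it was at the start of the episode above 0.015 m or angle between any of dropper_bottle, jar, beaker's own z axis and vertical above 0.3 rad).
It also fails if it takes over 32 s, if anything falls off the work surface, if the arm or the gripper's body presses on something with over 40 N, if the wrist force passes 120 N, or if a joint passes its speed limit or range.

### The arm

A 6-joint arm with a two-finger parallel gripper is mounted at the origin on the work surface. World frame = base frame: x ahead of the robot, y to its left, z up, the work surface at z = 0. Lengths are in m, angles in rad, forces in N, time in s.
With the tool pointing down it reaches from about 0.35 to 0.775 m from the base axis. Payload 5.5 kg.
Tool frame: the origin (TCP) lies at the very end of the fingers, on their centre line; the grasp point (between the pads) lies 19 mm behind it; z points along the fingers, y is the direction in which the jaws open and shut (so a half turn about z gives the same grasp; the last joint's range is limited). The gripper opens to 85 mm and grips with 20 to 120 N. Pads are 22 mm wide; open, the fingers measure 114 mm over their backs; the gripper's body (76 mm by 85 mm) begins 54 mm behind the grasp point. The pads swing forward as they close: fully open they stand 13 mm farther back than shut.
Start: joints at [-1.399, 0.313, 0.046, 1.304, 0, 1.431], TCP at [0.176, -0.547, 0.231] pointing down, gripper open.
Joint ranges: [-2.76, 2.76], [-0.86, 1.69], [-1.03, 1.26], [-2.2, 2.34], [-1.47, 1.5], [-3.14, 3.14]. Speed limits (rad/s): [2.57, 2.57, 3.14, 3.14, 3.14, 3.14].

### API

Orientations are given as a unit quaternion [w, x, y, z].
In Python, from workcell import get_state, vision, workorder, silhouettes, tip_of gives the robot as it stands.
- The arm moves only by the shell command python3 -m inch 'ROWS' [FORCE]. ROWS is JSON, a list of rows, each a list of 7 numbers: the shift along the tool's x, y, z in cm, then the turn, a rotation vector about the tool's x, y, z in degrees, then the finger opening in cm, from 0 to 8.54. In form: [[dx, dy, dz, rx, ry, rz, hand], ...]. A call has 1 to 5 rows; each row shifts and turns the commanded pose from where the row before left it, along the tool's axes as they then stand; what a row does not reach is not made up. A row lasts 1/10 s, in which the tool goes at most 50 mm and 8.59 degrees, less where a joint would pass 70% of its speed; a pose out of reach is approached as far as the arm can. A call with a gripper value outside its range is refused whole. The fingers move at their own pace and stop on an object; FORCE is the grip in N (left out, the last holds). Time passes only in rows, so rows that do not move let the fingers close. It gives the time, the measured TCP pose, the force and the opening at its end, in the units of the state.
- get_state(): the state, without advancing time (a new reading comes with each control period).
- vision.read_camera(name): name is "scene" or "top"; returns a dict with "pixels" (480x640x3 uint8, red, green, blue), "depth" (480x640 float32, m along the optical axis (not along the pixel's ray), 0 where there is no reading), "mtx" (3x3 intrinsics, pixels), "T" (4x4, takes a point from camera to world coordinates). Camera axes: x right, y up, looking along -z (the intrinsics and any distortion apply to the point x, -y, -z); pixel columns grow to the right and rows downward; lengths in m; the calibration is good to about 2 mm. A picture is of the moment at which its call begins.
- workorder.hand_in(): hands the job in, once; it reports no verdict.
Trained networks look in a picture, given as the dict that the camera call returned (one of the last four; its "shot" number tells which), for a name from the list of things; names that differ only in an ending like _2 or _b are one class to them, and where a whole thing is asked for, a point or a joint stands for the part that bears it (a point fixed in the world has none). Each returns a list of dicts, best first, with "confidence" (0 to 1); they miss things now and then, are a little off and sometimes report something else, mostly with a low value. They report only what shows in the picture. A call takes as long as a camera call. They do not tell look-alikes from the thing itself.
- silhouettes(picture, label): "mask" (480x640 bool, what is visible of it) and "location" ([column, row] in pixels, amid what is visible of it).
- tip_of(picture, label): "location" ([column, row] in pixels: a listed point, or the origin of a listed thing).
The state is a dict: "clock": time; "joint_pos": joint angles; "qvel": joint speeds; "tau": joint torques, N m; "tcp_pos": TCP position; "orientation": TCP orientation; "wrist_force": force on the tool from outside, world axes, zero at the start; "ft_torque": the same for the moment, N m; "finger_gap": finger opening in m.
Only numpy, scipy, OpenCV 4.12 (cv2) and the standard library are available. Lean on these libraries where they do the work, as an engineer would, in place of code of your own. Each camera call takes 0.05 s, during which the arm holds its last target.

## Working session

There is one attempt and no reset: what is moved stays moved. The work goes in short steps, Python scripts to look and compute and a shell command to move; the robot and the scene stay as the last step left them, time stands still between calls to the robot, and variables do not carry over. Pictures are saved under pics/ and viewed, and the job is handed in when it is done.

```bash
mkdir -p pics; ls
cat > h.py <<'E'
import numpy as np, cv2
from workcell import get_state, vision, workorder, silhouettes, tip_of
def save(p,name): cv2.imwrite('pics/'+name,cv2.cvtColor(p["pixels"],cv2.COLOR_RGB2BGR))
def ray(p,uv):
    K=p["mtx"];d=np.array([(uv[0]-K[0,2])/K[0,0],-(uv[1]-K[1,2])/K[1,1],-1.0])
    return p["T"][:3,3],p["T"][:3,:3]@d
def at_z(p,uv,z):
    o,d=ray(p,uv);return o+d*(z-o[2])/d[2]
def cloud(p):
    K=p["mtx"];D=p["depth"];v,u=np.mgrid[:480,:640]
    P=np.stack([(u-K[0,2])/K[0,0]*D,-(v-K[1,2])/K[1,1]*D,-D],-1)
    return P@p["T"][:3,:3].T+p["T"][:3,3]
def proj(p,X):
    q=p["T"][:3,:3].T@(np.array(X)-p["T"][:3,3]);K=p["mtx"]
    return K[0,2]-K[0,0]*q[0]/q[2],K[1,2]+K[1,1]*q[1]/q[2]
E
python3 - <<'E'
from h import *
s=get_state();print(s)
for n in("scene","top"):
    p=vision.read_camera(n);save(p,n+"0.png");print(n,p.keys(),p["T"].round(3).tolist(),p["mtx"].tolist())
    C=cloud(p)
    for l in("station","rail_start","dock","lens","board","board_back","dish","dropper_bottle","jar","beaker"):
        for r in tip_of(p,l)[:4]:
            u,v=np.array(r["location"]).round().astype(int)
            print(' tip',l,round(r["confidence"],2),r["location"],C[np.clip(v,0,479),np.clip(u,0,639)].round(3))
E
```

```text
pics
{'clock': 0.0, 'joint_pos': array([-1.39859110e+00,  3.14035603e-01,  4.49693202e-02,  1.30358932e+00,
       -2.18811690e-05,  1.43119585e+00]), 'qvel': array([-0.00059808, -0.00020544, -0.0001306 , -0.00209502, -0.00145325,
       -0.00057656]), 'tau': array([ 7.92807987e-04, -4.80628145e+01,  2.98533118e+01,  1.92898972e-02,
       -5.17906426e-05,  3.46697220e-06]), 'tcp_pos': array([ 0.17629286, -0.54676974,  0.23038489]), 'orientation': array([-9.29335711e-04,  9.87871317e-01,  1.55272007e-01, -2.60937568e-05]), 'wrist_force': array([-0.10255613, -0.68914076, -0.92828114]), 'ft_torque': array([ 0.02624592, -0.01973983, -0.04884674]), 'finger_gap': 0.08562307733447552}
scene dict_keys(['pixels', 'depth', 'mtx', 'T', 'shot']) [[-0.716, -0.505, 0.481, 1.093], [0.698, -0.502, 0.511, 0.644], [-0.017, 0.702, 0.712, 0.979], [0.0, 0.0, 0.0, 1.0]] [[592.8945074084393, 0.0, 317.421665843564], [0.0, 592.8945074084393, 242.03081627812585], [0.0, 0.0, 1.0]]
 tip station 0.69 [268.6, 243.0] [ 0.551 -0.085  0.064]
 tip rail_start 0.55 [361.3, 295.7] [0.482 0.125 0.006]
 tip dock 0.78 [26
[... 959 characters left out ...]
1 -0.004]
 tip dock 0.65 [414.5, 248.7] [ 0.52  -0.138  0.008]
 tip lens 0.7 [457.3, 248.6] [ 0.513 -0.165  0.267]
 tip lens 0.62 [335.0, 191.7] [0.63  0.033 0.059]
 tip lens 0.33 [382.6, 180.3] [ 0.656 -0.063  0.065]
 tip lens 0.24 [412.7, 252.3] [ 0.513 -0.135  0.011]
 tip board 0.95 [346.8, 250.8] [0.51  0.006 0.065]
 tip board 0.73 [215.3, 346.1] [0.308 0.272 0.03 ]
 tip board_back 0.86 [251.8, 396.3] [0.201 0.196 0.001]
 tip board_back 0.7 [302.7, 255.1] [0.501 0.097 0.009]
 tip dish 0.64 [370.3, 318.0] [ 0.373 -0.047  0.019]
 tip dish 0.59 [367.8, 260.5] [ 0.493 -0.035  0.087]
 tip dropper_bottle 0.7 [379.5, 181.9] [ 0.653 -0.058  0.058]
 tip jar 0.74 [333.7, 190.8] [0.632 0.035 0.06 ]
```

View pics/scene0.png

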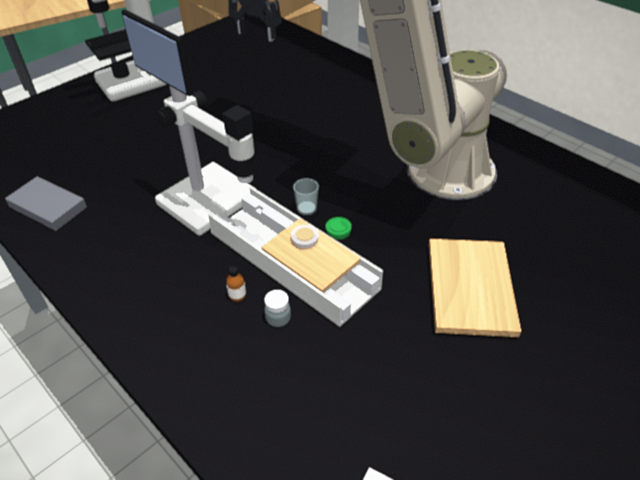

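View pics/top0.png

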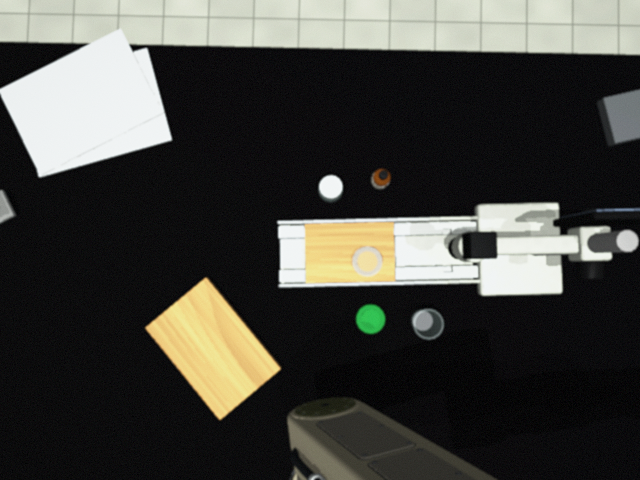

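The picture shows two boards: one on the rails (top 347,251) and a larger one on the bench (215,346). The smaller one, on the rails, is meant. There are two dishes: the clear one on the board (368,261) and a green one on the bench (370,318). The clear-lidded one is meant. I'll measure next and confirm both in an enlarged crop.

Run:
```python
from h import *
p=vision.read_camera("top");C=cloud(p)
cv2.imwrite('pics/crop1.png',cv2.resize(cv2.cvtColor(p["pixels"][170:330,260:500],cv2.COLOR_RGB2BGR),None,fx=3.3,fy=3.3,interpolation=cv2.INTER_CUBIC))
x,y,z=C[...,0],C[...,1],C[...,2]
for l in("board","dish","jar","dropper_bottle","beaker"):
    for r in silhouettes(p,l)[:3]:
        m=r["mask"]; Q=C[m]; print(l,round(r["confidence"],2),r["location"],m.sum(),np.percentile(Q,[3,50,97],axis=0).round(3).tolist())
        if l=="board":
            zt=np.median(Q[:,2]); c=cv2.findContours(m.astype(np.uint8),0,1)[0]; c=max(c,key=cv2.contourArea)[:,0]
            W=np.array([at_z(p,u,0.066) for u in c.astype(float)])
            rc=cv2.minAreaRect((W[:,:2]*1000).astype(np.float32));print('  rect',rc)
# guides
g=(z>0.05)&(z<0.068)&(x>0.40)&(x<0.60)&(y>-0.2)&(y<0.16)
for lo,hi in((.40,.47),(.545,.60)):
    m=g&(x>lo)&(x<hi)
    Q=C[m]; 
    if len(Q)>10:
        f=np.polyfit(Q[:,1],Q[:,0],1);print('guide',len(Q),f,Q[:,1].min(),Q[:,1].max(),np.std(Q[:,0]-np.polyval(f,Q[:,1])))
# tall things
m=(z>0.15)&(y<-0.05)&(x>0.3)
Q=C[m]
for a in np.arange(.15,.5,.05):
    q=Q[(Q[:,2]>a)&(Q[:,2]<a+.05)]
    if len(q): print(a.round(2),len(q),q.min(0).round(3),q.max(0).round(3))
rs=[r["location"] for r in tip_of(p,"rail_start")][0];print('rail_start',at_z(p,rs,.045));
d=[r["location"] for r in tip_of(p,"station")][0];print('station',at_z(p,d,.0))
d=[r["location"] for r in tip_of(p,"dock")][0];print('dock',at_z(p,d,.045))
for r in tip_of(p,"board_back"):print('bb',r["confidence"],at_z(p,r["location"],.059))
p=vision.read_camera("scene")
for n,h in(("rail_start",.045),("dock",.045),("board_back",.059),("lens",.162)):
  for r in tip_of(p,n)[:1]:print('scene',n,at_z(p,r["location"],h))
C=cloud(p);Q=C[(C[...,2]>0.3)&(C[...,1]<-0.05)&(C[...,0]>0.3)&(C[...,0]<.8)&(C[...,1]>-.6)];print(Q.min(0),Q.max(0))
```

```text
board 0.77 [212.2, 346.3] 9625 [[0.192, 0.164, 0.024], [0.305, 0.275, 0.029], [0.418, 0.385, 0.033]]
  rect ((311.3863830566406, 268.447509765625), (239.11981201171875, 162.55247497558594), 41.43781661987305)
board 0.64 [343.9, 246.1] 4583 [[0.453, -0.085, 0.062], [0.516, 0.012, 0.066], [0.566, 0.085, 0.07]]
  rect ((509.88909912109375, 0.4368438720703125), (121.03772735595703, 179.81321716308594), 3.006247043609619)
board 0.27 [496.8, 245.5] 19055 [[0.443, -0.419, 0.006], [0.521, -0.287, 0.043], [0.606, 0.126, 0.453]]
  rect ((517.5309448242188, -219.1456298828125), (184.19554138183594, 724.87646484375), 3.295823812484741)
dish 0.94 [369.5, 259.6] 705 [[0.466, -0.059, 0.078], [0.492, -0.033, 0.083], [0.517, -0.007, 0.088]]
dish 0.78 [370.5, 317.6] 645 [[0.346, -0.074, 0.012], [0.373, -0.048, 0.017], [0.398, -0.022, 0.022]]
dish 0.54 [340.1, 249.0] 4666 [[0.452, -0.085, 0.062], [0.515, 0.013, 0.066], [0.566, 0.086, 0.07]]
dropper_bottle 0.76 [382.3, 179.6] 292 [[0.648, -0.077, 0.017], [0.66, -0.058, 0.059], [0.68, -0.045, 0.087]]
beaker 0.69 [432.0, 325.0] 807 [[0.344, -0.188, -0.0],
[... 468 characters left out ...]
35 815 [ 0.512 -0.411  0.35 ] [ 0.562 -0.287  0.4  ]
0.4 316 [ 0.547 -0.374  0.401] [ 0.562 -0.287  0.45 ]
0.45 550 [ 0.548 -0.353  0.45 ] [ 0.563 -0.287  0.465]
rail_start [0.5009231 0.144642  0.045    ]
station [ 0.50874441 -0.14158684  0.        ]
dock [ 0.51371771 -0.13232551  0.045     ]
bb 0.63 [0.63664315 0.03779681 0.059     ]
bb 0.59 [0.22059183 0.19292638 0.059     ]
bb 0.57 [0.50133385 0.09455446 0.059     ]
scene rail_start [0.50177292 0.14363482 0.045     ]
scene dock [ 0.51179221 -0.14169825  0.045     ]
scene board_back [0.5072754  0.09016392 0.059     ]
scene lens [ 0.52806111 -0.19419884  0.162     ]
[ 0.49566735 -0.48295954  0.30001807] [ 0.57127352 -0.16649884  0.46551973]
```

```bash
ls pics
```

```text
crop1.png
scene0.png
top0.png
```

View pics/crop1.png

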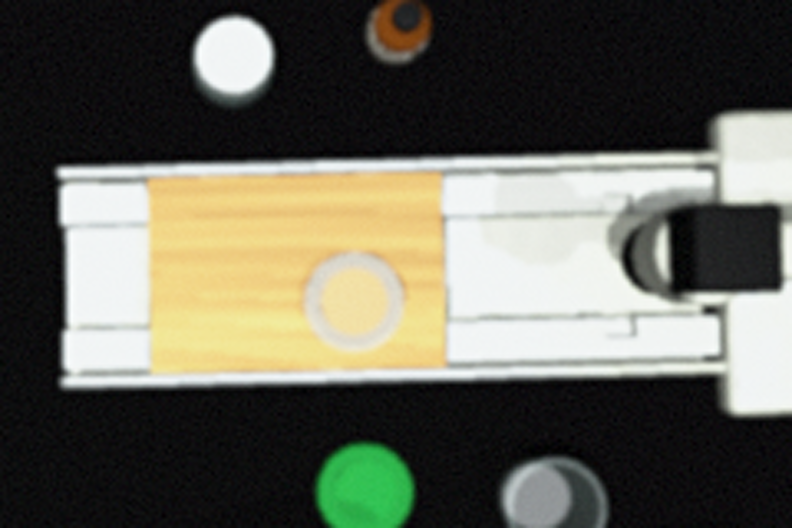

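Crop confirms both: the clear-lidded dish stands on the smaller board between the guides. Its board centre is at about (0.510, 0.000), rail direction about (0.05, -0.999), and 136 mm to go. That fits the given 75–145 mm. I'll come round on the robot's side of the microscope.

```bash
python3 -m inch '[[2.4,-2.4,-0.3,0,0,0,0],[2.4,-2.4,-0.3,0,0,0,0],[2.4,-2.4,-0.3,0,0,0,0],[2.4,-2.4,-0.3,0,0,0,0],[2.4,-2.4,-0.3,0,0,0,0]]' 60
python3 -m inch '[[2.4,-2.4,-0.3,0,0,0,0],[2.4,-2.4,-0.3,0,0,0,0],[2.4,-2.4,-0.3,0,0,0,0],[0,0,0,0,0,0,0]]'
```

```text
clock: 2.35
tcp_pos: [0.2542, -0.3951, 0.2465]
orientation: [0.0, 0.988, 0.155, 0.0]
wrist_force: [0.1, 0.5, 0.4]
finger_gap: 0.0123
clock: 2.75
tcp_pos: [0.3012, -0.3027, 0.2561]
orientation: [-0.0, 0.988, 0.157, 0.0]
wrist_force: [-0.4, -1.0, 0.9]
finger_gap: 0.0002
```

```bash
python3 -m inch '[[2.3,-3.2,0,0,0,0,0],[2.3,-3.2,0,0,0,0,0],[2.3,-3.2,0,0,0,0,0],[2.3,-3.2,0,0,0,0,0],[2.3,-3.2,0,0,0,0,0]]'
python3 -m inch '[[2.3,-3.2,0,0,0,0,0],[2.3,-3.2,0,0,0,0,0],[2.3,-3.2,0,0,0,0,0],[0,0,0,0,0,-8,0],[0,0,0,0,0,-8,0]]'
python3 -m inch '[[0,0,0,0,0,-8,0],[0,0,0,0,0,-8,0],[0,0,0,0,0,-8,0],[0,0,0,0,0,-8,0],[0,0,0,0,0,-8,0]]'
python3 -m inch '[[0,0,0,0,0,-8,0],[0,0,0,0,0,-8,0],[0,0,0,0,0,-3,0],[0,0,0,0,0,0,0]]'
python3 - <<'E'
from h import *
s=get_state();q=s["orientation"];print(np.degrees(2*np.arctan2(q[2],q[1])),s["joint_pos"].round(2))
p=s["tcp_pos"];yaw=2*np.arctan2(q[2],q[1])
tx=np.array([np.cos(yaw),np.sin(yaw)]);ty=np.array([np.sin(yaw),-np.cos(yaw)])
t=np.array([.503,.138]);d=t-p[:2];print(d@tx*100,d@ty*100,(p[2]-.1)*100)
E
```

```text
clock: 3.25
tcp_pos: [0.361, -0.1173, 0.2555]
orientation: [0.0, 0.988, 0.155, 0.0]
wrist_force: [0.5, 0.0, -0.2]
finger_gap: -0.0001
clock: 3.75
tcp_pos: [0.3973, -0.0046, 0.2553]
orientation: [0.0, 0.955, 0.296, 0.0]
wrist_force: [-0.3, -0.3, -0.6]
finger_gap: -0.0001
clock: 4.25
tcp_pos: [0.3972, -0.0062, 0.2553]
orientation: [0.0, 0.798, 0.603, 0.0]
wrist_force: [-0.1, 0.4, 0.4]
finger_gap: 0.0003
clock: 4.65
tcp_pos: [0.3971, -0.0061, 0.2553]
orientation: [0.0, 0.689, 0.724, -0.0]
wrist_force: [0.4, -0.0, -0.6]
finger_gap: 0.0002
92.8352943634355 [-0.22 -0.04 -0.31  1.3  -0.    1.3 ]
13.871024285170286 11.289133270606646 15.528262402679447
```

```bash
python3 -m inch '[[2.8,2.3,1,0,0,0,0],[2.8,2.3,1,0,0,0,0],[2.8,2.3,1,0,0,0,0],[2.8,2.2,1,0,0,0,0],[2.7,2.2,1,0,0,0,0]]'
python3 -m inch '[[0,0,3.5,0,0,0,0],[0,0,3.5,0,0,0,0],[0,0,0,0,0,0,0],[0,0,0,0,0,0,0]]'
python3 - <<'E'
from h import *
s=get_state();print(s["tcp_pos"])
for n in("scene","top"):
    p=vision.read_camera(n);
    print(n,proj(p,s["tcp_pos"]),[ (r["confidence"],r["location"]) for r in tip_of(p,"board_back")],[at_z(p,r["location"],.059).round(4) for r in tip_of(p,"board_back")])
    im=cv2.cvtColor(p["pixels"],cv2.COLOR_RGB2BGR)
    im=im[180:340,240:480] if n=="top" else im[160:340,200:440]
    cv2.imwrite(f'pics/{n}2.png',cv2.resize(im,None,fx=3.2,fy=3.2,interpolation=cv2.INTER_CUBIC))
E
```

```text
clock: 5.15
tcp_pos: [0.5038, 0.1399, 0.2047]
orientation: [0.0, 0.69, 0.724, 0.0]
wrist_force: [-0.2, -0.1, 0.2]
finger_gap: 0.0002
clock: 5.55
tcp_pos: [0.5024, 0.1386, 0.1353]
orientation: [-0.0, 0.69, 0.724, -0.001]
wrist_force: [0.2, -0.4, 0.2]
finger_gap: 0.0
[0.50241389 0.13857617 0.13529803]
scene (np.float64(361.45786231252373), np.float64(262.78608317993917)) [(0.81, [467.8, 241.3]), (0.69, [339.4, 276.3])] [array([0.2401, 0.213 , 0.059 ]), array([0.5087, 0.0864, 0.059 ])]
top (np.float64(277.99890561084874), np.float64(252.38150245558668)) [(0.93, [303.7, 253.8])] [array([0.5026, 0.0932, 0.059 ])]
```

View pics/scene2.png

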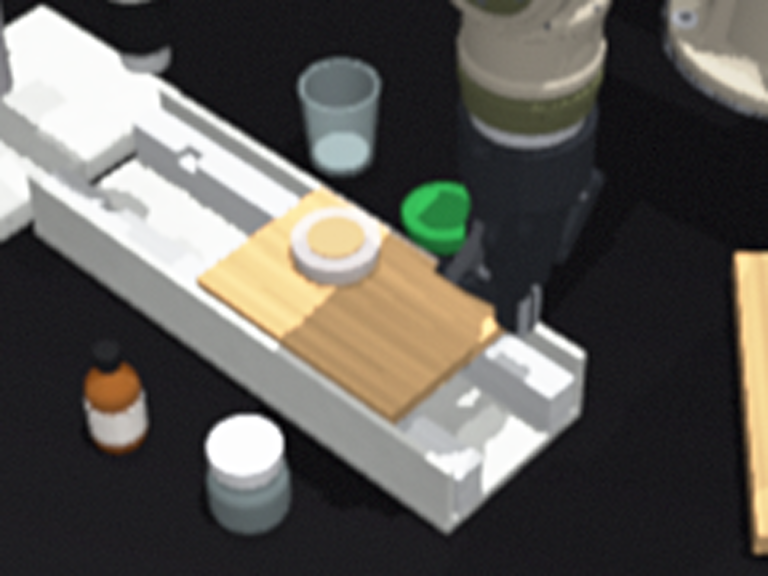

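View pics/top2.png

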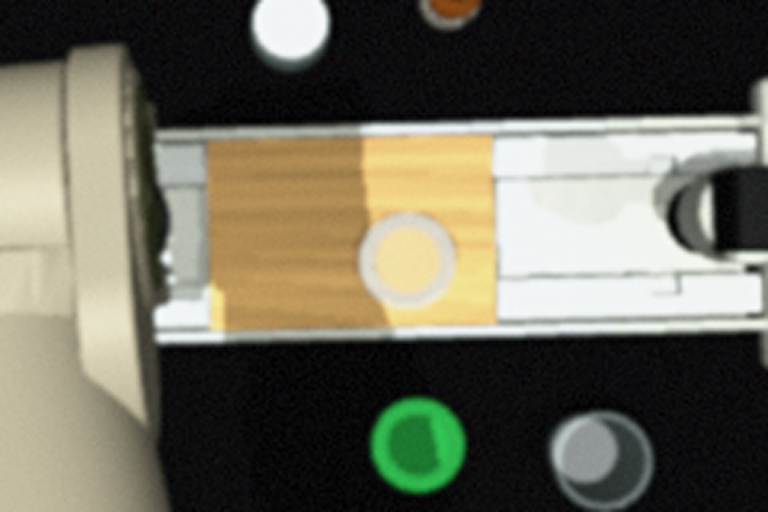

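The fingertips sit about 48 mm behind the board's rear edge (scene crop 525,320) and on the middle line. The dish is at crop (335,245) and the other things are undisturbed. Now going down.

```bash
python3 -m inch '[[0,0,3,0,0,0,0],[0,0,3,0,0,0,0],[0,0,2.6,0,0,0,0],[0,0,0,0,0,0,0]]'
python3 -m inch '[[-1,0,0,0,0,0,0],[-1,0,0,0,0,0,0],[-0.5,0,0,0,0,0,0],[0,0,0,0,0,0,0]]'
```

```text
clock: 6.25
tcp_pos: [0.5003, 0.1385, 0.0469]
orientation: [-0.002, 0.689, 0.724, -0.002]
wrist_force: [-0.4, 0.7, 0.3]
finger_gap: 0.0002
clock: 6.65
tcp_pos: [0.5051, 0.1129, 0.0505]
orientation: [0.001, 0.69, 0.724, 0.001]
wrist_force: [0.4, 0.3, 0.6]
finger_gap: -0.0
```

```bash
python3 -m inch '[[-0.3,0,0,0,0,0,0],[-0.3,0,0,0,0,0,0],[-0.3,0,0,0,0,0,0],[-0.3,0,0,0,0,0,0],[-0.3,0,0,0,0,0,0]]'
python3 -m inch '[[-0.3,0,0,0,0,0,0],[-0.3,0,0,0,0,0,0],[-0.3,0,0,0,0,0,0],[-0.3,0,0,0,0,0,0],[-0.3,0,0,0,0,0,0]]'
```

```text
clock: 7.15
tcp_pos: [0.5047, 0.0992, 0.0492]
orientation: [-0.0, 0.689, 0.725, 0.0]
wrist_force: [-0.4, 2.8, 0.6]
finger_gap: 0.0001
clock: 7.65
tcp_pos: [0.5054, 0.0838, 0.0492]
orientation: [-0.0, 0.689, 0.725, -0.0]
wrist_force: [-0.2, 2.2, -0.9]
finger_gap: -0.0001
```

Contact is made at about 2.5 N, so the board is moving. Docking should come at TCP y of about -0.035.

```bash
for i in 1 ; do python3 -m inch '[[-0.4,0,0,0,0,0,0],[-0.4,0,0,0,0,0,0],[-0.4,0,0,0,0,0,0],[-0.4,0,0,0,0,0,0],[-0.4,0,0,0,0,0,0]]'; done
python3 -m inch '[[-0.4,0,0,0,0,0,0],[-0.4,0,0,0,0,0,0],[-0.4,0,0,0,0,0,0],[-0.4,0,0,0,0,0,0],[-0.4,0,0,0,0,0,0]]'
python3 -m inch '[[-0.4,0,0,0,0,0,0],[-0.4,0,0,0,0,0,0],[-0.4,0,0,0,0,0,0],[-0.4,0,0,0,0,0,0],[-0.4,0,0,0,0,0,0]]'
```

```text
clock: 8.15
tcp_pos: [0.5065, 0.0636, 0.0492]
orientation: [0.0, 0.689, 0.725, -0.0]
wrist_force: [-0.6, 2.7, -0.3]
finger_gap: -0.0001
clock: 8.65
tcp_pos: [0.5074, 0.0437, 0.0492]
orientation: [-0.0, 0.689, 0.725, -0.0]
wrist_force: [-0.5, 2.1, -1.8]
finger_gap: 0.0002
clock: 9.15
tcp_pos: [0.5084, 0.0237, 0.0492]
orientation: [0.0, 0.689, 0.725, -0.0]
wrist_force: [0.2, 2.6, -1.8]
finger_gap: -0.0003
```

```bash
python3 - <<'E'
from h import *
p=vision.read_camera("scene")
im=cv2.cvtColor(p["pixels"],cv2.COLOR_RGB2BGR)[130:330,190:430]
cv2.imwrite('pics/scene3.png',cv2.resize(im,None,fx=3,fy=3,interpolation=cv2.INTER_CUBIC))
E
python3 -m inch '[[-0.4,0,0,0,0,0,0],[-0.4,0,0,0,0,0,0],[-0.4,0,0,0,0,0,0],[-0.3,0,0,0,0,0,0],[-0.3,0,0,0,0,0,0]]'
```

```text
clock: 9.7
tcp_pos: [0.5094, 0.0058, 0.0493]
orientation: [0.0, 0.689, 0.725, 0.0]
wrist_force: [0.8, 2.3, -0.8]
finger_gap: -0.0001
```

View pics/scene3.png

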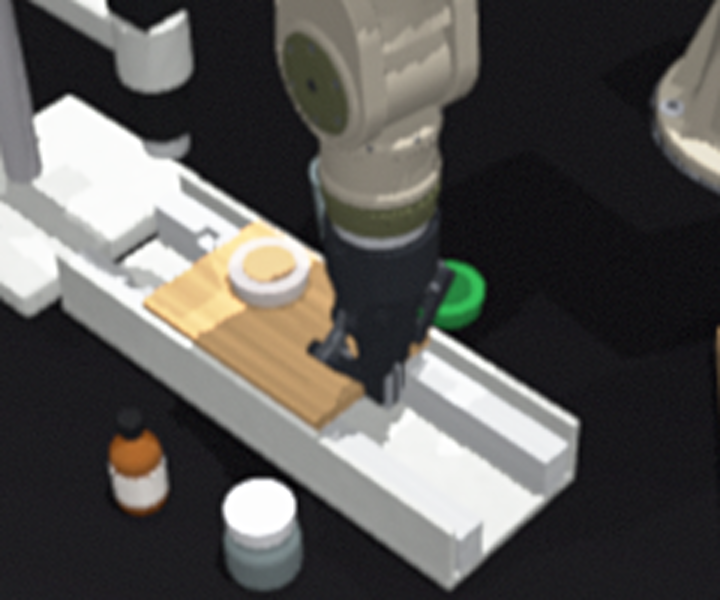

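The board slides straight between the guides, with the dish in place (crop 268,268). Continuing, slower.

```bash
python3 -m inch '[[-0.3,0,0,0,0,0,0],[-0.3,0,0,0,0,0,0],[-0.3,0,0,0,0,0,0],[-0.3,0,0,0,0,0,0],[-0.3,0,0,0,0,0,0]]'
python3 -m inch '[[-0.3,0,0,0,0,0,0],[-0.3,0,0,0,0,0,0],[-0.2,0,0,0,0,0,0],[-0.2,0,0,0,0,0,0],[-0.2,0,0,0,0,0,0]]'
```

```text
clock: 10.2
tcp_pos: [0.5101, -0.0092, 0.0493]
orientation: [0.0, 0.689, 0.725, -0.0]
wrist_force: [-0.3, 2.0, -1.0]
finger_gap: 0.0002
clock: 10.7
tcp_pos: [0.5107, -0.021, 0.0493]
orientation: [0.0, 0.689, 0.725, -0.0]
wrist_force: [-0.2, 2.5, 0.2]
finger_gap: -0.0002
```

```bash
python3 -m inch '[[-0.2,0,0,0,0,0,0],[-0.2,0,0,0,0,0,0],[-0.2,0,0,0,0,0,0],[-0.2,0,0,0,0,0,0]]'
python3 -m inch '[[-0.2,0,0,0,0,0,0],[-0.2,0,0,0,0,0,0]]'
```

```text
clock: 11.1
tcp_pos: [0.5111, -0.0291, 0.0493]
orientation: [0.0, 0.689, 0.725, -0.0]
wrist_force: [-0.3, 2.2, 0.0]
finger_gap: -0.0
clock: 11.3
tcp_pos: [0.5113, -0.0333, 0.0492]
orientation: [0.0, 0.689, 0.725, -0.0]
wrist_force: [-0.3, -0.7, -0.1]
finger_gap: -0.0001
```

The force vanished, which probably means it dropped. Feeling for the catch.

```bash
python3 -m inch '[[-0.1,0,0,0,0,0,0],[-0.1,0,0,0,0,0,0]]'
python3 - <<'E'
from h import *
p=vision.read_camera("scene");C=cloud(p)
for r in silhouettes(p,"board")[:2]:
    Q=C[r["mask"]];print(r["confidence"],r["location"],np.median(Q,0).round(4))
for r in tip_of(p,"board")[:2]: print(r["location"])
im=cv2.cvtColor(p["pixels"],cv2.COLOR_RGB2BGR)[130:330,190:430]
cv2.imwrite('pics/scene4.png',cv2.resize(im,None,fx=3,fy=3,interpolation=cv2.INTER_CUBIC))
E
```

```text
clock: 11.5
tcp_pos: [0.5115, -0.0349, 0.0493]
orientation: [-0.0, 0.689, 0.725, 0.0]
wrist_force: [-0.0, 2.5, -0.4]
finger_gap: -0.0004
0.94 [470.9, 287.7] [0.3181 0.2861 0.0279]
0.76 [256.0, 228.2] [ 0.5412 -0.1358  0.0588]
[469.5, 290.6]
[266.7, 224.8]
```

View pics/scene4.png

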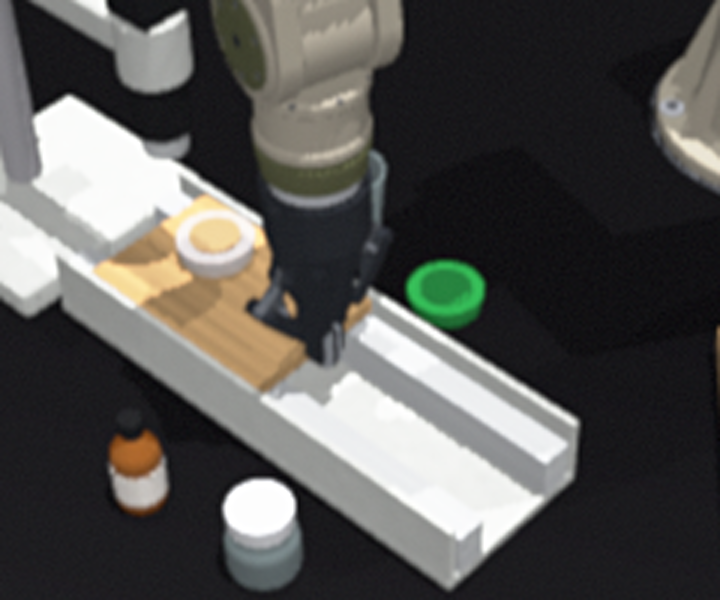

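The board's top now reads 58.8 mm, against 66 mm riding, so it looks dropped. One more small push to check the catch.

```bash
python3 -m inch '[[-0.1,0,0,0,0,0,0]]'; python3 -m inch '[[-0.1,0,0,0,0,0,0],[0,0,0,0,0,0,0]]'
```

```text
clock: 11.75
tcp_pos: [0.5115, -0.0357, 0.0493]
orientation: [-0.0, 0.689, 0.725, 0.0]
wrist_force: [-0.4, 2.5, 0.5]
finger_gap: 0.0001
clock: 11.95
tcp_pos: [0.5115, -0.037, 0.0493]
orientation: [0.0, 0.689, 0.725, -0.0]
wrist_force: [0.1, 1.5, -0.0]
finger_gap: -0.0002
```

```bash
python3 -m inch '[[0.5,0,0,0,0,0,0],[2,0,0,0,0,0,0],[3,0,0,0,0,0,0],[3,0,0,0,0,0,0],[3,0,0,0,0,0,0]]'
python3 -m inch '[[2,0,-2,0,0,0,0],[0,0,-4,0,0,0,0],[0,0,-4,0,0,0,0],[0,0,-4,0,0,0,0],[0,0,0,0,0,0,0]]'
python3 - <<'E'
from h import *
ang=np.radians(-87.1);ex=np.array([np.cos(ang),np.sin(ang)]);ey=np.array([-ex[1],ex[0]]);o=np.array([.5155,-.1355])
for n in("scene","top"):
    p=vision.read_camera(n);C=cloud(p)
    for l in("board","dish"):
      for r in silhouettes(p,l)[:3]:
        Q=C[r["mask"]];m=np.median(Q,0)
        if abs(m[0]-.52)<.06:
            print(n,l,r["confidence"],r["location"],m.round(4))
            if l=="board":
                W=np.array([at_z(p,(u,v),.059)[:2] for v,u in np.argwhere(r["mask"])])-o
                print('  st x',np.percentile(W@ex,[0.5,99.5]).round(4),'y',np.percentile(W@ey,[.5,99.5]).round(4))
                q=Q[np.abs(Q[:,2]-.059)<.006]; A=np.c_[q[:,:2],np.ones(len(q))];print('  plane',np.linalg.lstsq(A,q[:,2],rcond=None)[0].round(4))
    for X in[(-.09,-.06),(-.09,.06),(.09,.06)]:
        w=o+X[0]*ex+X[1]*ey;print('   exp corner',X,np.round(proj(p,[*w,.059]),1))
    im=cv2.cvtColor(p["pixels"],cv2.COLOR_RGB2BGR)
    im=im[180:340,290:530] if n=="top" else im[130:330,170:410]
    cv2.imwrite(f'pics/{n}5.png',cv2.resize(im,None,fx=3,fy=3,interpolation=cv2.INTER_CUBIC))
E
```

```text
clock: 12.45
tcp_pos: [0.506, 0.0787, 0.0495]
orientation: [0.001, 0.69, 0.724, -0.0]
wrist_force: [1.2, -0.6, 1.0]
finger_gap: -0.0004
clock: 12.95
tcp_pos: [0.5084, 0.0982, 0.1953]
orientation: [0.004, 0.689, 0.725, 0.004]
wrist_force: [0.5, 0.1, 0.2]
finger_gap: 0.0004
scene board 0.81 [270.0, 228.2] [ 0.5263 -0.1165  0.0588]
  st x [-0.0931  0.0931] y [-0.0576  0.0587]
  plane [ 0.003  -0.0007  0.0572]
scene board 0.45 [260.9, 210.4] [ 0.5037 -0.1673  0.0757]
  st x [0.0147 0.0781] y [-0.0584  0.0073]
  plane [-0.058   0.0114  0.0941]
scene dish 0.77 [260.5, 211.7] [ 0.5033 -0.1672  0.0755]
scene dish 0.37 [267.1, 225.4] [ 0.5255 -0.1159  0.0588]
   exp corner (-0.09, -0.06) [314.  230.2]
   exp corner (-0.09, 0.06) [275.3 259.6]
   exp corner (0.09, 0.06) [219.9 220.7]
top board 0.9 [406.4, 243.1] [ 0.5229 -0.1181  0.059 ]
  st x [-0.0892  0.0893] y [-0.0587  0.0601]
  plane [-0.0002  0.0007  0.0592]
top dish 0.76 [439.2, 260.5] [ 0.4995 -0.1696  0.0759]
   exp corner (-0.09, -0.06) [373.2 281.2]
   exp corner (-0.09, 0.06) [371.5 221.9]
   exp corner (0.09, 0.06) [460.5 219.7]
```

View pics/scene5.png

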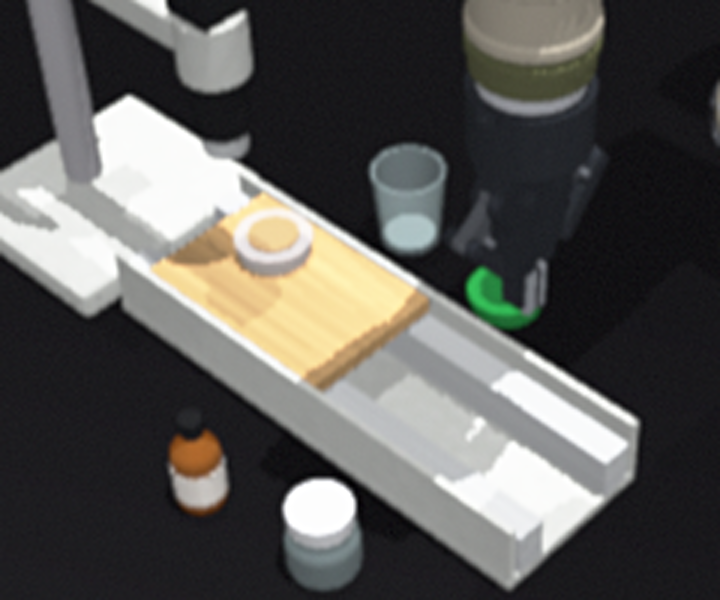

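View pics/top5.png

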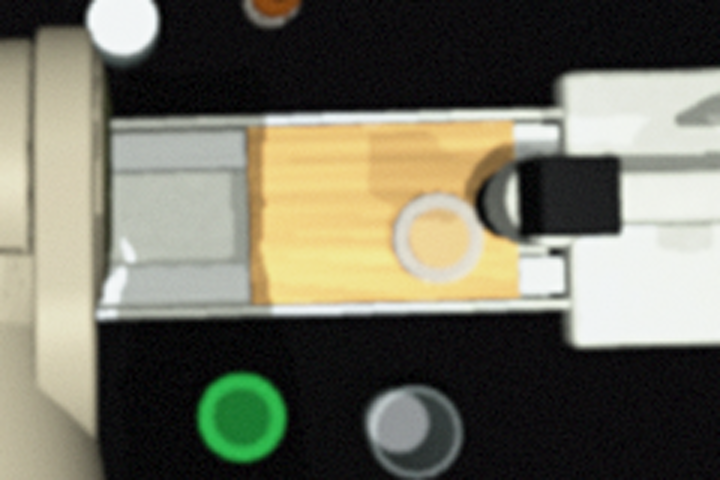

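The board sits flat in its notches, its top at 59 mm and level. The dish is in place, the bystanders are where they were, and the hand is clear of everything.

```bash
python3 -m inch '[[0,0,0,0,0,0,0],[0,0,0,0,0,0,0],[0,0,0,0,0,0,0]]'; python3 -c "
from workcell import workorder;print(workorder.hand_in())"
```

```text
clock: 13.55
tcp_pos: [0.5046, 0.0979, 0.1888]
orientation: [-0.0, 0.689, 0.725, -0.0]
wrist_force: [-0.2, -0.6, 0.2]
finger_gap: 0.0005
the job is handed in; nothing more can be done
None
```

I pushed the board about 136 mm along its rails with closed fingertips until it dropped into its notches. Then I drew the hand back and up and handed the job in at about 13.6 s. The push read 2–3 N, with no reading above 2.8 N.

**Last checks:**
- **Board height:** the top was 66 mm above the bench while riding and is now 59 mm in both cameras, so the underside is at about 45 mm. It is level within 0.003 rad.
- **Board position:** the ends are at station x of about ±89 mm in the top view, so it is centred within about a millimetre. That rests on my own camera estimate of where the station is, good to a few millimetres.
- **Dish and bystanders:** the dish stands upright in its place on the board. The bottle, jar and beaker look undisturbed, though I judged them only by eye in the last pictures.
- **Hand:** it is clear of everything and the wrist force is about zero.

**One check was inconclusive:** I did not feel a firm rise in force against the notch end. The force fell to zero at the drop. A further push of about 4 mm within the notch play met only 1.5–2.5 N, and I stopped there.

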